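# Lay two plaster finger casts in the drying tray

### The job

Lay the two single plaster finger casts flat side down in the wooden drying tray, the long one in the bay with the long channel and the short one in the bay with the short channel, each with its square heel in the open end of its bay and its finger lying straight along the channel between the ribs. Set them down without dropping them, as plaster chips, and let go; leave the two-finger model, the wooden modelling knife and the mixing bowl where they are.

Things in the scene. Friction and masses are not known exactly. Their poses are not given: they have to be found in the camera images.
- long_heel (a point): Long cast: white plaster finger lying flat side down, 116 mm long, 90 g: a heel block 40 long, 42 wide, 28 mm high, then a finger 76 mm long, 21 mm thick, nail on top. This point: centre of the heel, 14 mm above the underside; grip here across the 42 mm width (weight lies up to 17 mm towards the finger). x to the fingertip, z up, y across.
- long_tip (a point): The end of the long cast's fingertip, 10 mm above the underside and 96 mm from the heel centre; same axes as the heel point.
- short_heel (a point): Short cast: white plaster finger lying flat side down, 90 mm long, 75 g: a heel block 40 long, 42 wide, 28 mm high, then a finger 50 mm long, 21 mm thick, nail on top. This point: centre of the heel, 14 mm above the underside; grip here across the 42 mm width (weight lies up to 17 mm towards the finger). x to the fingertip, z up, y across.
- short_tip (a point): The end of the short cast's fingertip, 10 mm above the underside and 70 mm from the heel centre; same axes as the heel point.
- long_bay (a point): The long bay: point on the tray floor (4 mm above the table) where the middle of the heel's underside belongs (heel centre then 14 mm above it). x along the finger channel, the way the tip must point; z up. A stop 32 mm behind; from 32 mm in front, a channel 40 mm wide between ribs 6 mm thick, ending at a stop 108 mm in front. Ribs and stops 8 mm above the floor; no wall beside the heel.
- short_bay (a point): The short bay: point on the tray floor (4 mm above the table) where the middle of the heel's underside belongs (heel centre then 14 mm above it). x along the finger channel, the way the tip must point; z up. A stop 32 mm behind; from 32 mm in front, a channel 40 mm wide between ribs 6 mm thick, ending at a stop 82 mm in front. Ribs and stops 8 mm above the floor; no wall beside the heel.
- tray: Fixed plywood drying tray, 160 (x) by 210 (y) by 4 mm, with low wooden ribs to 12 mm above the table forming two bays side by side, both pointing to its +x. Origin: centre of the underside. Long bay point 40 mm to -x and 50 mm to +y of it, short bay point 40 mm to -x and 50 mm to -y. It may be turned any way round.
- long_cast: The long plaster cast as a whole: origin on its flat underside at mid length, 38 mm from the heel centre towards the tip; axes as the heel point.
- short_cast: The short plaster cast as a whole: origin on its flat underside at mid length, 25 mm from the heel centre towards the tip; axes as the heel point.
- twin_center (a point): Bystander: an upright model of two fingers, one bare plaster and one with a skin-coloured tip, on a plaster base 50 x 72 mm, 113 mm tall. This point is on its middle axis, half-way up. Leave it alone.
- knife_center (a point): Bystander: a flat wooden modelling knife, about 150 mm long, 19 mm wide, 7 mm thick, lying on the mat; its centre. Its x runs along it. Leave it alone.
- bowl_center (a point): Bystander: a dark rubber mixing bowl, 104 mm across, 55 mm tall; the centre, half-way up. Leave it alone.
Not all that is in view belongs to the job. What is shaped like the long_cast but pink or turquoise is not meant.

How it is judged:
By the outcome, as a careful person would: the job done as asked, in the order asked, and still so for the second after the job is handed in, with the robot touching nothing.
It also fails if it takes over 64 s, if anything falls off the work surface, if the arm or the gripper's body presses on something with over 40 N, if the wrist force passes 120 N, or if a joint passes its speed limit or range.

### The arm

A 6-joint arm with a two-finger parallel gripper is mounted at the origin on the work surface. World frame = base frame: x ahead of the robot, y to its left, z up, the work surface at z = 0. Lengths are in m, angles in rad, forces in N, time in s.
With the tool pointing down it reaches from about 0.225 to 0.875 m from the base axis. Payload 3.4 kg.
Tool frame: the origin (TCP) lies between the finger pads; the fingertips stand 8 mm ahead of it and the grasp point (between the pads) lies 11 mm behind it; z points along the fingers, y is the line along which they close (so a half turn about z gives the same grasp; the last joint's range is limited). The gripper opens to 85 mm and grips with 20 to 120 N. Pads are 22 mm wide; open, the fingers measure 114 mm over their backs; the gripper's body (76 mm by 85 mm) begins 54 mm behind the grasp point. The pads swing forward as they close: fully open they stand 13 mm farther back than shut.
Start: joints at [-1.258, 0.276, 1.505, -0, 1.361, -0.121], TCP at [0.242, -0.522, 0.239] pointing down, gripper open.
Joint ranges: [-2.89, 2.89], [-0.75, 2.08], [0.22, 2.7], [-1.18, 4.32], [0.11, 2.71], [-2.7, 2.7]. Speed limits (rad/s): [2.57, 2.57, 3.14, 3.14, 3.14, 3.14].

### API

Orientations are given as a unit quaternion [w, x, y, z].
In Python, from rig import manip, optics, finder gives the robot as it stands.
- The arm moves only by the tool servo_tool, never from a script. Its argument "increments" is a list of rows, each a list of 7 numbers: the shift along the tool's x, y, z in cm, then the turn, a rotation vector about the tool's x, y, z in degrees, then the closure, from -1 (fully open) to 1 (shut). In form: [[x, y, z, rx, ry, rz, gripper], ...]. A call has exactly 5 rows; each row shifts and turns the commanded pose from where the row before left it, along the tool's axes as they then stand; what a row does not reach is not made up. A row lasts 1/10 s, in which the tool goes at most 50 mm and 8.59 degrees, less where a joint would pass 70% of its speed; a pose out of reach is approached as far as the arm can. A call is refused whole if a number of a shift passes 5 or a number of a turn 8.59, either way. A call with a gripper value outside its range is refused whole. The fingers move at their own pace and stop on an object; "squeeze" is the grip in N (left out, the last holds). Time passes only in rows, so rows that do not move let the fingers close, or fill a call up. It gives the time, the measured TCP pose, the force, the opening and the grip force at its end, in the units of the state.
- manip.get_state(): the state, without advancing time (a new reading comes with each control period).
- optics.get_image(name): name is "scene" or "top" or "wrist"; returns the picture (384x512x3 uint8, red, green, blue); there is no depth.
- optics.get_calibration(name): a dict with "fov_y" (degrees; the focal length in pixels is half the picture's height over the tangent of half this angle, whatever the lens; pixels are square), "cx", "cy" (the principal point, pixels), "world_to_cam" (4x4, takes a point from world to camera coordinates). Camera axes: x right, y down, z forward; pixel columns grow to the right and rows downward; lengths in m; the calibration is good to about 2 mm. A picture is of the moment at which its call begins: read the wrist's pose just before it. get_calibration takes no time and is no camera call; for the wrist camera it gives the pose at the moment of the call.
- manip.sign_off(): hands the job in; it is judged then, once.
Trained networks look in the newest picture that a camera, given by its name, has taken for a name from the list of things; names that differ only in an ending like _2 or _b are one class to them, and where a whole thing is asked for, a point or a joint stands for the part that bears it (a point fixed in the world has none). Each returns a list of dicts, best first, with "p" (0 to 1); they miss things now and then, are a little off and sometimes report something else, mostly with a low value. They report only what shows in the picture. A call takes as long as a camera call. They do not tell look-alikes from the thing itself.
- finder.silhouettes(label, camera): "region" (384x512 bool, what is visible of it) and "box" ([centre column, centre row, width, height] in pixels, round what is visible of it).
- finder.tip_of(label, camera): "at" ([column, row] in pixels: a listed point, or the origin of a listed thing).
The state is a dict: "clock": time; "qpos": joint angles; "qd": joint speeds; "effort": joint torques, N m; "position": TCP position; "ee_rot": TCP orientation; "contact_force": force on the tool from outside, world axes, zero at the start; "moment": the same for the moment, N m; "width": finger opening in m; "gripper_force": force on a finger pad.
Only numpy, scipy, OpenCV 4.12 (cv2) and the standard library are available. Lean on these libraries where they do the work, as an engineer would, in place of code of your own. Each camera call takes 0.05 s, during which the arm holds its last target. There are 200 camera calls.

## Working session

There is one attempt and no reset: what is moved stays moved. The work goes in short steps, Python scripts to look and compute and a tool call to move; the robot and the scene stay as the last step left them, time stands still between calls to the robot, and variables do not carry over. Pictures are saved under pics/ and viewed, at most 10 in all, crops included, and the job is handed in when it is done.

Besides the shell and the picture viewer there is one more tool, called after ">>>" as name([rows], argument=value, ...), one row to a line, values as JSON. servo_tool: Moves the arm, as the interface text tells. Its arguments: {"type":"object","properties":{"increments":{"type":"array","items":{"type":"array","items":{"type":"number"}}},"squeeze":{"type":"number"}},"required":["increments"]}

```bash
mkdir -p pics; cat > h.py <<'E'
import numpy as np, cv2
from rig import manip, optics, finder
def ray(cal,px):
    f=192/np.tan(np.radians(cal["fov_y"])/2); W=np.array(cal["world_to_cam"])
    R,t=W[:3,:3],W[:3,3]; d=R.T@np.array([(px[0]-cal["cx"])/f,(px[1]-cal["cy"])/f,1]); return -R.T@t,d
def onz(cal,px,z):
    o,d=ray(cal,px); return o+d*(z-o[2])/d[2]
def proj(cal,p):
    f=192/np.tan(np.radians(cal["fov_y"])/2); W=np.array(cal["world_to_cam"]); c=W[:3,:3]@p+W[:3,3]
    return np.array([cal["cx"]+f*c[0]/c[2],cal["cy"]+f*c[1]/c[2]])
Z=dict(long_heel=.014,long_tip=.01,short_heel=.014,short_tip=.01,long_bay=.004,short_bay=.004,tray=0,long_cast=0,short_cast=0,twin_center=.056,knife_center=.0035,bowl_center=.0275)
def find(cam,names):
    cal=optics.get_calibration(cam)
    for n in names:
        for r in finder.tip_of(n,cam)[:4]:
            print(cam,n,round(r["p"],2),np.round(r["at"],1),np.round(onz(cal,r["at"],Z[n])[:2],4))
E
python3 - <<'E'
from h import *
ims=[]
for c in["top","scene"]:
    im=optics.get_image(c); cv2.imwrite(f"pics/{c}0.png",im[:,:,::-1]); print({k:np.round(v,3).tolist() for k,v in optics.get_calibration(c).items()})
find("top",list(Z)); s=manip.get_state(); print(s)
E
```

```text
{'fov_y': 53.923, 'cx': 250.339, 'cy': 190.519, 'world_to_cam': [[-0.02, -1.0, -0.003, -0.06], [-0.98, 0.02, -0.198, 0.548], [0.198, -0.001, -0.98, 0.947], [0.0, 0.0, 0.0, 1.0]]}
{'fov_y': 54.606, 'cx': 256.844, 'cy': 196.534, 'world_to_cam': [[0.439, 0.899, -0.004, -0.179], [0.755, -0.371, -0.541, -0.408], [-0.488, 0.234, -0.841, 1.196], [0.0, 0.0, 0.0, 1.0]]}
top long_heel 0.96 [214.3 266.9] [0.3498 0.0287]
top long_heel 0.95 [253.9 230.6] [ 0.444  -0.0786]
top long_heel 0.85 [155.8 297.5] [0.2743 0.1818]
top long_heel 0.71 [360.5 253.4] [ 0.3774 -0.3619]
top long_tip 0.91 [390.2 235.6] [ 0.4234 -0.447 ]
top long_tip 0.81 [154.1 262.4] [0.3648 0.19  ]
top long_tip 0.66 [265.6 222.6] [ 0.4655 -0.111 ]
top long_tip 0.64 [219.8 233.8] [0.4375 0.0141]
top short_heel 0.65 [339.6 194.8] [ 0.5377 -0.3168]
top short_tip 0.94 [362.6 195.1] [ 0.5363 -0.3812]
top short_tip 0.53 [254.3 228.4] [ 0.4503 -0.0798]
top short_tip 0.31 [327.  270.4] [ 0.3348 -0.2706]
top long_bay 0.86 [134.5 168.2] [0.6279 0.2551]
top long_bay 0.5 [265.4 222.6] [ 0.4662 -0.1106]
top short_bay 0.95 [119.1 200.5] [0.53
[... 474 characters left out ...]
': 0.7, 'qpos': array([-1.25802324e+00,  2.75868121e-01,  1.50489029e+00,  3.79404795e-05,
        1.36069773e+00, -1.21018196e-01]), 'qd': array([ 1.74363273e-03,  7.59458033e-04,  8.10382375e-04, -3.22610115e-05,
       -1.11624451e-03,  8.86679006e-04]), 'effort': array([ 1.39391650e-03, -4.16504359e+01, -2.46055019e+01,  2.83991758e-04,
       -2.33750816e-04, -1.29873362e-05]), 'position': array([ 0.24168941, -0.52177842,  0.23935009]), 'ee_rot': array([6.61695141e-05, 9.76571057e-01, 2.15195178e-01, 2.50026398e-05]), 'contact_force': array([0.22801565, 0.18984623, 0.44821859]), 'moment': array([-0.03311466, -0.00768688, -0.01722552]), 'gripper_force': 0.0, 'width': 0.08525791477089346}
```

View pics/top0.png

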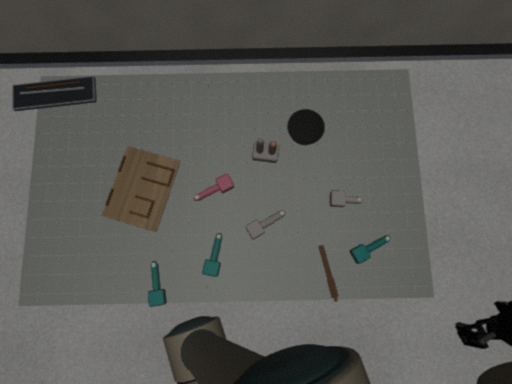

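View pics/scene0.png

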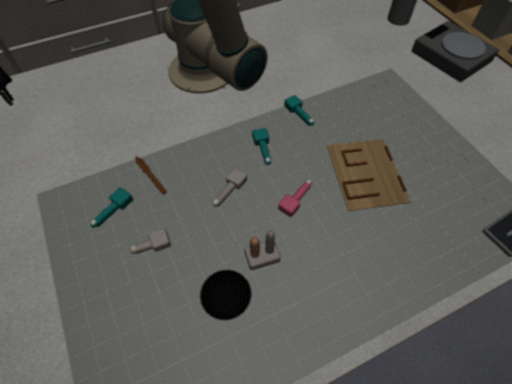

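Top view: the white long cast has its heel at (256,230) and tip at (282,213). The white short cast has its heel at (338,198) and tip at (361,200). The tray is around (141,188), with the long bay at (134,168) and the short bay at (119,200); both channels point right and slightly down. The found bay points lie 100 mm apart, as they should. The turquoise and pink casts are decoys.

```bash
cat >> h.py <<'E'
from scipy.spatial.transform import Rotation as Ro
def plan(pos,yaw,n,grip,nt=None):
    "yaw = world heading of tool x in deg, tool down; n rows"
    s=manip.get_state(); q=s["ee_rot"]; R0=Ro.from_quat([q[1],q[2],q[3],q[0]])
    R1=Ro.from_matrix(np.array([[np.cos(np.radians(yaw)),np.sin(np.radians(yaw)),0],[np.sin(np.radians(yaw)),-np.cos(np.radians(yaw)),0],[0,0,-1]]).astype(float))
    rv=(R0.inv()*R1).as_rotvec(degrees=True); p0=s["position"]; d=(np.array(pos)-p0)/n
    print("t",s["clock"],"from",p0.round(4),"n",n)
    rows=[]
    for i in range(n):
        Ri=R0*Ro.from_rotvec(rv*i/n,degrees=True)
        rows.append([*(Ri.inv().apply(d)*100).round(2),*(rv/n).round(2),grip])
    for i in range(0,n,5): print([[float(v) for v in r] for r in rows[i:i+5]])
E
python3 - <<'E'
from h import *
cal=optics.get_calibration("top")
for n,px,z in[("lh",(254,230.6),.014),("lt",(283,212),.01),("sh",(338,198),.028),("st",(361.5,199.5),.01)]: print(n,onz(cal,px,z).round(4))
for n in("long_heel","long_tip","short_heel","short_tip","long_cast","short_cast"):
    pass
plan([.444,-.085,.23],120,15,-1)
E
```

```text
lh [ 0.444  -0.0788  0.014 ]
lt [ 0.4937 -0.1595  0.01  ]
sh [ 0.5264 -0.3085  0.028 ]
st [ 0.5241 -0.3772  0.01  ]
t 0.7 from [ 0.2417 -0.5218  0.2394] n 15
[[2.45, -2.08, 0.06, 0.0, 0.0, -6.34, -1.0], [2.66, -1.79, 0.06, 0.0, 0.0, -6.34, -1.0], [2.84, -1.49, 0.06, 0.0, 0.0, -6.34, -1.0], [2.99, -1.16, 0.06, 0.0, 0.0, -6.34, -1.0], [3.1, -0.83, 0.06, 0.0, 0.0, -6.34, -1.0]]
[[3.17, -0.48, 0.06, 0.0, 0.0, -6.34, -1.0], [3.21, -0.13, 0.06, 0.0, 0.0, -6.34, -1.0], [3.2, 0.23, 0.06, 0.0, 0.0, -6.34, -1.0], [3.16, 0.58, 0.06, 0.0, 0.0, -6.34, -1.0], [3.07, 0.93, 0.06, 0.0, 0.0, -6.34, -1.0]]
[[2.95, 1.26, 0.06, 0.0, 0.0, -6.34, -1.0], [2.79, 1.58, 0.06, 0.0, 0.0, -6.34, -1.0], [2.6, 1.88, 0.06, 0.0, 0.0, -6.34, -1.0], [2.38, 2.15, 0.06, 0.0, 0.0, -6.34, -1.0], [2.13, 2.4, 0.06, 0.0, 0.0, -6.34, -1.0]]
```

>>> servo_tool([
  [2.4,-2.1,0.1,0,0,-6.3,-1],
  [2.7,-1.8,0.1,0,0,-6.3,-1],
  [2.8,-1.5,0,0,0,-6.3,-1],
  [3.0,-1.2,0.1,0,0,-6.3,-1],
  [3.1,-0.8,0.1,0,0,-6.3,-1],
])

```text
clock: 1.2
position: [0.309, -0.3748, 0.2354]
ee_rot: [0.0, 0.881, 0.474, 0.0]
contact_force: [0.1, 0.5, -0.2]
width: 0.0855
gripper_force: 0.0
```

>>> servo_tool([
  [3.2,-0.5,0.1,0,0,-6.3,-1],
  [3.2,-0.1,0,0,0,-6.3,-1],
  [3.2,0.2,0.1,0,0,-6.3,-1],
  [3.2,0.6,0.1,0,0,-6.3,-1],
  [3.1,0.9,0.1,0,0,-6.3,-1],
])

```text
clock: 1.7
position: [0.3773, -0.2286, 0.2315]
ee_rot: [0.0, 0.719, 0.695, 0.0]
contact_force: [0.1, -0.8, -0.3]
width: 0.0858
gripper_force: 0.0
```

>>> servo_tool([
  [3.0,1.3,0,0,0,-6.3,-1],
  [2.8,1.6,0.1,0,0,-6.3,-1],
  [2.6,1.9,0.1,0,0,-6.3,-1],
  [2.4,2.2,0.1,0,0,-6.3,-1],
  [2.1,2.4,0,0,0,-6.3,-1],
])

```text
clock: 2.2
position: [0.4472, -0.0829, 0.2284]
ee_rot: [0.0, 0.503, 0.864, -0.0]
contact_force: [0.6, 0.2, -1.0]
width: 0.0856
gripper_force: 0.0
```

```bash
python3 - <<'E'
from h import *
im=optics.get_image("wrist"); cv2.imwrite("pics/w1.png",im[:,:,::-1])
print({k:np.round(v,3).tolist() for k,v in optics.get_calibration("wrist").items()})
find("wrist",["long_heel","long_tip","long_cast"]); s=manip.get_state(); print(s["clock"],s["position"],s["qpos"])
E
```

```text
{'fov_y': 70.243, 'cx': 254.289, 'cy': 196.444, 'world_to_cam': [[0.867, 0.499, 0.005, -0.351], [0.478, -0.834, 0.275, -0.314], [0.142, -0.236, -0.961, 0.285], [0.0, 0.0, 0.0, 1.0]]}
wrist long_heel 0.7 [371.4 165.8] [0.5756 0.006 ]
wrist long_heel 0.65 [227.5  42. ] [0.347  0.0391]
wrist long_heel 0.59 [253.4 170.8] [ 0.4469 -0.0754]
wrist long_heel 0.46 [255.4 196.3] [ 0.4663 -0.1038]
wrist long_tip 0.88 [259.5 237.3] [ 0.5018 -0.1537]
wrist long_tip 0.88 [388.7  87.8] [0.5385 0.0935]
wrist long_tip 0.71 [290.5 104.9] [0.446  0.0176]
wrist long_cast 0.97 [257.9 200.1] [ 0.4741 -0.1102]
wrist long_cast 0.82 [254.   70.4] [0.3871 0.0303]
wrist long_cast 0.65 [375.1 134.5] [0.5616 0.0425]
2.4 [ 0.44681368 -0.08389037  0.22830318] [-3.38219860e-01  1.00549845e-01  1.76082646e+00 -8.23327060e-04
  1.28025941e+00 -8.51315586e-01]
```

View pics/w1.png

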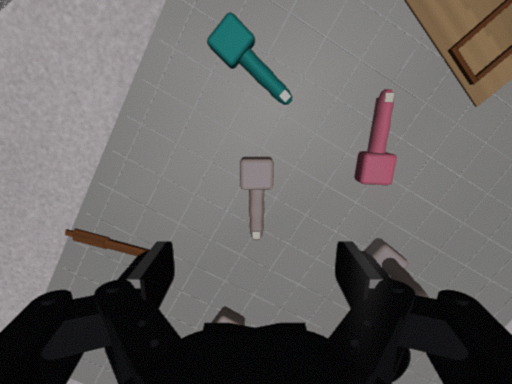

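The wrist view shows the long white cast with its heel at (256,172) and tip at (257,237). The two points are 95.6 mm apart as measured (96 expected), heading about -56°, which agrees with the top view.

```bash
python3 - <<'E'
from h import *
plan([.4465,-.0785,.05],123.5,5,-1)
E
```

```text
t 2.4 from [ 0.4468 -0.0839  0.2283] n 5
[[0.1, 0.05, 3.57, -0.01, 0.01, -0.82, -1.0], [0.1, 0.05, 3.57, -0.01, 0.01, -0.82, -1.0], [0.1, 0.05, 3.57, -0.01, 0.01, -0.82, -1.0], [0.1, 0.05, 3.57, -0.01, 0.01, -0.82, -1.0], [0.09, 0.05, 3.57, -0.01, 0.01, -0.82, -1.0]]
```

>>> servo_tool([
  [0.1,0.05,3.6,0,0,-0.8,-1],
  [0.1,0.05,3.6,0,0,-0.8,-1],
  [0.1,0.05,3.6,0,0,-0.8,-1],
  [0.1,0.05,3.6,0,0,-0.8,-1],
  [0.1,0.05,3.4,0,0,-0.8,-1],
])

```text
clock: 2.9
position: [0.4459, -0.0799, 0.0492]
ee_rot: [0.0, 0.475, 0.88, -0.0]
contact_force: [0.6, -0.5, 0.7]
width: 0.0856
gripper_force: 0.0
```

```bash
python3 - <<'E'
from h import *
im=optics.get_image("wrist"); cv2.imwrite("pics/w2.png",im[:,:,::-1])
find("wrist",["long_heel","long_tip","long_cast"]); plan([.4465,-.0785,.0125],123.5,5,-1)
E
```

```text
wrist long_heel 0.87 [481.  235.8] [ 0.5676 -0.0012]
wrist long_tip 0.57 [338.  96.] [0.4376 0.0165]
wrist long_cast 0.91 [488.9 173.1] [0.5527 0.0354]
wrist long_cast 0.71 [270.9  22.7] [0.3825 0.029 ]
wrist long_cast 0.64 [254.2 269. ] [ 0.4622 -0.11  ]
t 3.1 from [ 0.4463 -0.0795  0.0506] n 5
[[0.01, 0.02, 0.76, -0.01, -0.0, -0.05, -1.0], [0.01, 0.02, 0.76, -0.01, -0.0, -0.05, -1.0], [0.01, 0.02, 0.76, -0.01, -0.0, -0.05, -1.0], [0.01, 0.02, 0.76, -0.01, -0.0, -0.05, -1.0], [0.01, 0.02, 0.76, -0.01, -0.0, -0.05, -1.0]]
```

View pics/w2.png

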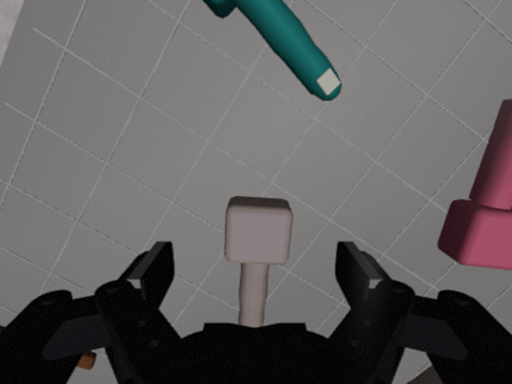

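Wrist view at z=50 mm: the heel's top face is centred at about (259,233), midway between the fingers and aligned with them. The finger runs straight down the picture. I'll compute the heel centre from this.

```bash
python3 - <<'E'
from h import *
cal=optics.get_calibration("wrist")
A=[onz(cal,p,.028) for p in[(259,233),(259,204),(259,262),(228,233),(291,233)]]
print(np.round(A,4), np.linalg.norm(A[1]-A[2]),np.linalg.norm(A[3]-A[4]))
print(proj(cal,manip.get_state()["position"]+[0,0,-.022]))
B=onz(cal,(254,320),.021); print("axis yaw",np.degrees(np.arctan2(*(B-A[0])[[1,0]])))
E
```

```text
[[ 0.448  -0.0772  0.028 ]
 [ 0.4376 -0.0615  0.028 ]
 [ 0.4592 -0.094   0.028 ]
 [ 0.432  -0.0878  0.028 ]
 [ 0.4646 -0.0664  0.028 ]] 0.038966308851146984 0.039051600093286044
[254.58633395 234.77682067]
axis yaw -59.27179641265794
```

>>> servo_tool([
  [0,0.1,1.0,0,0,0.5,-1],
  [0,0.1,1.0,0,0,0.5,-1],
  [0,0.05,0.8,0,0,0.5,-1],
  [0,0,0.6,0,0,0,-1],
  [0,0,0.4,0,0,0,-1],
])

```text
clock: 3.6
position: [0.4483, -0.0771, 0.0118]
ee_rot: [-0.0, 0.486, 0.874, -0.0]
contact_force: [0.7, 0.4, -0.1]
width: 0.0853
gripper_force: 0.0
```

>>> servo_tool([
  [0,0,0,0,0,0,1],
  [0,0,0,0,0,0,1],
  [0,0,0,0,0,0,1],
  [0,0,0,0,0,0,1],
  [0,0,0,0,0,0,1],
], squeeze=40)

```text
clock: 4.1
position: [0.4487, -0.0774, 0.0128]
ee_rot: [0.0, 0.486, 0.874, -0.0]
contact_force: [-1.7, 0.2, 5.3]
width: 0.0418
gripper_force: 40.3
```

>>> servo_tool([
  [0,0,-1,0,0,0,1],
  [0,0,-3,0,0,0,1],
  [0,0,-4,0,0,0,1],
  [0,0,-4,0,0,0,1],
  [0,0,-4,0,0,0,1],
])

```text
clock: 4.6
position: [0.4481, -0.077, 0.1743]
ee_rot: [0.0, 0.486, 0.874, 0.0]
contact_force: [0.9, -0.7, -0.5]
width: 0.0416
gripper_force: 40.2
```

```bash
python3 - <<'E'
from h import *
plan([.618,.235,.17],67.1,15,1)
E
```

```text
t 4.6 from [ 0.4481 -0.077   0.1743] n 15
[[1.17, 2.06, 0.03, 0.0, 0.0, 3.65, 1.0], [1.3, 1.98, 0.03, 0.0, 0.0, 3.65, 1.0], [1.42, 1.89, 0.03, 0.0, 0.0, 3.65, 1.0], [1.54, 1.8, 0.03, 0.0, 0.0, 3.65, 1.0], [1.65, 1.7, 0.03, 0.0, 0.0, 3.65, 1.0]]
[[1.76, 1.59, 0.03, 0.0, 0.0, 3.65, 1.0], [1.85, 1.48, 0.03, 0.0, 0.0, 3.65, 1.0], [1.94, 1.35, 0.03, 0.0, 0.0, 3.65, 1.0], [2.03, 1.23, 0.03, 0.0, 0.0, 3.65, 1.0], [2.1, 1.1, 0.03, 0.0, 0.0, 3.65, 1.0]]
[[2.16, 0.96, 0.03, 0.0, 0.0, 3.65, 1.0], [2.22, 0.82, 0.03, 0.0, 0.0, 3.65, 1.0], [2.27, 0.68, 0.03, 0.0, 0.0, 3.65, 1.0], [2.31, 0.53, 0.03, 0.0, 0.0, 3.65, 1.0], [2.34, 0.38, 0.03, 0.0, 0.0, 3.65, 1.0]]
```

>>> servo_tool([
  [1.2,2.1,0,0,0,3.7,1],
  [1.3,2.0,0,0,0,3.6,1],
  [1.4,1.9,0,0,0,3.7,1],
  [1.5,1.8,0,0,0,3.6,1],
  [1.7,1.7,0,0,0,3.7,1],
])

```text
clock: 5.1
position: [0.5058, 0.0282, 0.1727]
ee_rot: [0.0, 0.62, 0.785, 0.0]
contact_force: [-1.0, -0.4, -1.4]
width: 0.0414
gripper_force: 40.2
```

>>> servo_tool([
  [1.8,1.6,0,0,0,3.6,1],
  [1.8,1.5,0,0,0,3.7,1],
  [1.9,1.4,0,0,0,3.6,1],
  [2.0,1.2,0,0,0,3.7,1],
  [2.1,1.1,0,0,0,3.6,1],
])

```text
clock: 5.6
position: [0.563, 0.1315, 0.1726]
ee_rot: [-0.0, 0.736, 0.677, -0.0]
contact_force: [0.1, 0.2, -1.4]
width: 0.0422
gripper_force: 40.1
```

>>> servo_tool([
  [2.2,1.0,0,0,0,3.7,1],
  [2.2,0.8,0,0,0,3.6,1],
  [2.3,0.7,0,0,0,3.7,1],
  [2.3,0.5,0,0,0,3.6,1],
  [2.3,0.4,0,0,0,3.7,1],
])

```text
clock: 6.1
position: [0.6198, 0.2355, 0.1725]
ee_rot: [-0.0, 0.834, 0.551, -0.0]
contact_force: [-0.1, -0.1, -1.2]
width: 0.0417
gripper_force: 40.1
```

```bash
python3 - <<'E'
from h import *
im=optics.get_image("wrist"); cv2.imwrite("pics/w3.png",im[:,:,::-1])
find("wrist",["long_bay","short_bay","tray","long_tip"]); find("top",["long_bay","short_bay"]);plan([.628,.255,.05],67.1,5,1)
E
```

```text
wrist long_bay 0.73 [254.9 160.7] [0.6331 0.2614]
wrist short_bay 0.58 [165.  169.2] [0.5369 0.2921]
wrist tray 0.7 [218.5 195.3] [0.5781 0.2403]
wrist long_tip 0.63 [ 83.5 288.4] [0.3745 0.1993]
top long_bay 0.86 [134.5 168.2] [0.6279 0.2551]
top long_bay 0.5 [265.4 222.6] [ 0.4662 -0.1106]
top short_bay 0.95 [119.1 200.5] [0.5359 0.2941]
t 6.45 from [0.6191 0.2337 0.1724] n 5
[[0.46, -0.0, 2.45, -0.0, 0.01, -0.01, 1.0], [0.46, -0.0, 2.45, -0.0, 0.01, -0.01, 1.0], [0.46, -0.0, 2.45, -0.0, 0.01, -0.01, 1.0], [0.46, -0.0, 2.45, -0.0, 0.01, -0.01, 1.0], [0.46, -0.0, 2.45, -0.0, 0.01, -0.01, 1.0]]
```

View pics/w3.png

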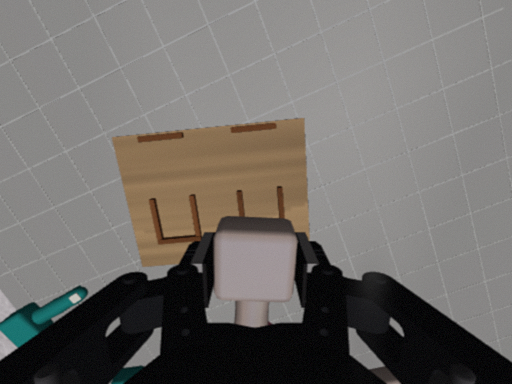

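The wrist view shows the tray's back corners at (114,136) and (304,118) and its front-left corner at (140,267). The long bay's ribs are at (240,190) and (280,187), and the cast is held straight. I'll fit the tray pose from the corners.

```bash
python3 - <<'E'
from h import *
cal=optics.get_calibration("wrist")
a,b,c=[onz(cal,p,.004)[:2] for p in[(304,119),(114,137),(140,267)]]
print(np.linalg.norm(a-b),np.linalg.norm(b-c))
ys=(a-b); y=np.degrees(np.arctan2(ys[1],ys[0])); print("tray x yaw from back",y-90,"side",np.degrees(np.arctan2(*(c-b)[::-1])))
th=np.radians(y-90); ex=np.array([np.cos(th),np.sin(th)]); ey=np.array([-ex[1],ex[0]])
o=(a+b)/2+.08*ex; print("long",o-.04*ex+.05*ey,"short",o-.04*ex-.05*ey)
for p in[(253.5,127),(160.5,136)]: print("stop",onz(cal,p,.012)[:2]+.0*ex, onz(cal,p,.012)[:2]+.035*ex)
for p in[(240,190),(280,187),(153,199),(193,195)]: print("rib",onz(cal,p,.012)[:2])
E
```

```text
0.20579544799225127 0.15883310790466787
tray x yaw from back -107.69918943135346 side -109.42678360547532
long [0.6324521 0.2537205] short [0.53718552 0.28412245]
stop [0.64240457 0.28931856] [0.63176389 0.25597526]
stop [0.54854934 0.31903768] [0.53790865 0.28569438]
rib [0.60199675 0.23253624]
rib [0.64428619 0.21838782]
rib [0.50767296 0.26107112]
rib [0.55119353 0.24773961]
```

```bash
python3 - <<'E'
from h import *
plan([.632,.255,.045],71.5,5,1)
E
```

```text
t 6.45 from [0.6191 0.2337 0.1724] n 5
[[0.5, 0.07, 2.55, -0.0, 0.01, -0.89, 1.0], [0.49, 0.08, 2.55, -0.0, 0.01, -0.89, 1.0], [0.49, 0.09, 2.55, -0.0, 0.01, -0.89, 1.0], [0.49, 0.09, 2.55, -0.0, 0.01, -0.89, 1.0], [0.49, 0.1, 2.55, -0.0, 0.01, -0.89, 1.0]]
```

>>> servo_tool([
  [0.5,0.1,2.5,0,0,-0.9,1],
  [0.5,0.1,2.5,0,0,-0.9,1],
  [0.5,0.1,2.5,0,0,-0.9,1],
  [0.5,0.1,2.5,0,0,-0.9,1],
  [0.5,0.1,2.5,0,0,-0.9,1],
])

```text
clock: 6.95
position: [0.6333, 0.2552, 0.0468]
ee_rot: [0.0, 0.811, 0.585, 0.0]
contact_force: [-0.1, 0.0, -1.2]
width: 0.0417
gripper_force: 40.3
```

```bash
python3 - <<'E'
from h import *
im=optics.get_image("wrist"); cv2.imwrite("pics/w4.png",im[:,:,::-1])
plan([.632,.255,.0175],71.5,5,1)
cal=optics.get_calibration("wrist")
th=np.radians(-108.5); ex=np.array([np.cos(th),np.sin(th)]); ey=np.array([-ex[1],ex[0]]); L=np.array([.632,.255])
for u,v in[(-.035,-.025),(-.035,.025),(.032,.023),(.032,-.023)]: print(proj(cal,np.r_[L+u*ex+v*ey,.012]).round())
E
```

```text
t 7.0 from [0.631  0.2551 0.0421] n 5
[[0.01, 0.02, 0.49, -0.07, 0.04, 0.02, 1.0], [0.01, 0.02, 0.49, -0.07, 0.04, 0.02, 1.0], [0.01, 0.02, 0.49, -0.07, 0.04, 0.02, 1.0], [0.0, 0.02, 0.49, -0.07, 0.04, 0.02, 1.0], [0.0, 0.02, 0.49, -0.07, 0.04, 0.02, 1.0]]
[214. 176.]
[296. 177.]
[289. 273.]
[221. 273.]
```

View pics/w4.png

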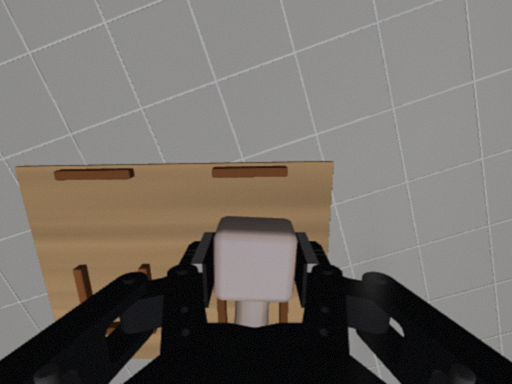

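Wrist view: the ribs of the long channel are centred at about column 253, and the back stop at (250,171). The held cast's centre is at column 255. I'll shift about 2 mm left and back, then lower.

>>> servo_tool([
  [0.1,-0.1,0.7,0,0,0,1],
  [0.1,-0.1,0.7,0,0,0,1],
  [0,0,0.5,0,0,0,1],
  [0,0,0.3,0,0,0,1],
  [0,0,0.1,0,0,0,1],
])

```text
clock: 7.5
position: [0.6323, 0.2585, 0.0247]
ee_rot: [0.0, 0.811, 0.585, 0.0]
contact_force: [-0.0, -0.8, -0.6]
width: 0.0415
gripper_force: 40.3
```

>>> servo_tool([
  [0,0,0.2,0,0,0,1],
  [0,0,0.15,0,0,0,1],
  [0,0,0.1,0,0,0,1],
  [0,0,0.1,0,0,0,1],
  [0,0,0,0,0,0,1],
])

```text
clock: 8.0
position: [0.6321, 0.2586, 0.0186]
ee_rot: [0.0, 0.811, 0.585, -0.0]
contact_force: [0.3, 0.1, -0.1]
width: 0.0418
gripper_force: 40.3
```

>>> servo_tool([
  [0,0,0.1,0,0,0,1],
  [0,0,0.05,0,0,0,1],
  [0,0,0.05,0,0,0,1],
  [0,0,0,0,0,0,1],
  [0,0,0,0,0,0,1],
])

```text
clock: 8.5
position: [0.6322, 0.2586, 0.0169]
ee_rot: [0.0, 0.811, 0.585, 0.0]
contact_force: [-0.7, 0.7, 0.5]
width: 0.0416
gripper_force: 40.4
```

>>> servo_tool([
  [0,0,0.05,0,0,0,1],
  [0,0,0.05,0,0,0,1],
  [0,0,0.0,0,0,0,1],
  [0,0,0,0,0,0,1],
  [0,0,0,0,0,0,1],
])

```text
clock: 9.0
position: [0.6322, 0.2586, 0.0168]
ee_rot: [0.0, 0.811, 0.585, 0.0]
contact_force: [-1.6, -0.6, 5.3]
width: 0.0415
gripper_force: 41.0
```

Contact at 5 N: it's seated. Opening slowly, then rising.

>>> servo_tool([
  [0,0,0,0,0,0,-0.2],
  [0,0,0,0,0,0,-0.4],
  [0,0,0,0,0,0,-0.6],
  [0,0,0,0,0,0,-0.6],
  [0,0,0,0,0,0,-0.6],
])

```text
clock: 9.5
position: [0.6322, 0.2586, 0.0155]
ee_rot: [0.0, 0.811, 0.585, -0.0]
contact_force: [-0.1, -0.3, 0.9]
width: 0.0681
gripper_force: 0.0
```

>>> servo_tool([
  [0,0,-1,0,0,0,-0.6],
  [0,0,-3,0,0,0,-0.6],
  [0,0,-4,0,0,0,-0.6],
  [0,0,-4,0,0,0,-1],
  [0,0,-4,0,0,0,-1],
])

```text
clock: 10.0
position: [0.6321, 0.2586, 0.1782]
ee_rot: [0.0, 0.811, 0.585, 0.0]
contact_force: [0.4, 0.7, 0.0]
width: 0.085
gripper_force: 0.0
```

```bash
python3 - <<'E'
from h import *
im=optics.get_image("wrist"); cv2.imwrite("pics/w5.png",im[:,:,::-1])
find("wrist",["long_heel","long_tip"])
plan([.524,-.305,.21],91,15,-1)
E
```

```text
wrist long_heel 0.95 [ 16.4 321.6] [0.2805 0.18  ]
wrist long_heel 0.7 [251.7 187.9] [0.6333 0.2533]
wrist long_tip 0.97 [251.8 259.9] [0.6033 0.1635]
wrist long_tip 0.82 [ 78.1 294. ] [0.3736 0.1897]
wrist long_tip 0.39 [229.1 325.5] [0.5425 0.0795]
t 10.15 from [0.6343 0.2593 0.1807] n 15
[[-3.8, 0.49, -0.21, 0.03, -0.01, -1.3, -1.0], [-3.81, 0.41, -0.21, 0.03, -0.01, -1.3, -1.0], [-3.82, 0.32, -0.21, 0.03, -0.01, -1.3, -1.0], [-3.82, 0.23, -0.21, 0.03, -0.01, -1.3, -1.0], [-3.83, 0.15, -0.21, 0.03, -0.01, -1.3, -1.0]]
[[-3.83, 0.06, -0.21, 0.03, -0.01, -1.3, -1.0], [-3.83, -0.03, -0.21, 0.03, -0.01, -1.3, -1.0], [-3.83, -0.11, -0.2, 0.03, -0.01, -1.3, -1.0], [-3.83, -0.2, -0.2, 0.03, -0.01, -1.3, -1.0], [-3.82, -0.29, -0.2, 0.03, -0.01, -1.3, -1.0]]
[[-3.81, -0.37, -0.2, 0.03, -0.01, -1.3, -1.0], [-3.81, -0.46, -0.2, 0.03, -0.01, -1.3, -1.0], [-3.79, -0.54, -0.2, 0.03, -0.01, -1.3, -1.0], [-3.78, -0.63, -0.2, 0.03, -0.01, -1.3, -1.0], [-3.77, -0.72, -0.2, 0.03, -0.01, -1.3, -1.0]]
```

View pics/w5.png

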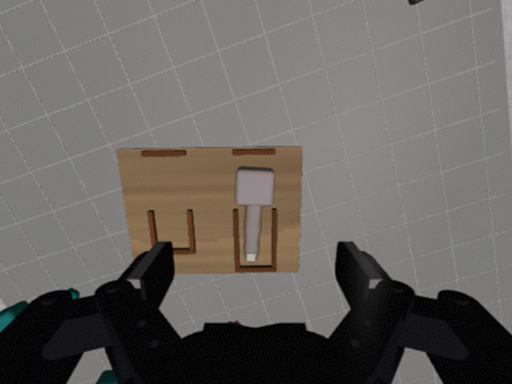

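The long cast lies in the long bay: heel at (255,187), finger between the ribs, tip at (251,259). Now the short cast.

>>> servo_tool([
  [-3.8,0.5,-0.3,0,0,-1.3,-1],
  [-3.8,0.4,-0.3,0,0,-1.3,-1],
  [-3.8,0.3,-0.2,0,0,-1.3,-1],
  [-3.8,0.2,-0.2,0,0,-1.3,-1],
  [-3.8,0.1,-0.2,0,0,-1.3,-1],
])

```text
clock: 10.65
position: [0.5933, 0.0702, 0.1868]
ee_rot: [-0.001, 0.776, 0.63, -0.001]
contact_force: [1.2, -0.6, 0.1]
width: 0.0854
gripper_force: 0.0
```

>>> servo_tool([
  [-3.8,0.1,-0.2,0,0,-1.3,-1],
  [-3.8,0,-0.2,0,0,-1.3,-1],
  [-3.8,-0.1,-0.2,0,0,-1.3,-1],
  [-3.8,-0.2,-0.2,0,0,-1.3,-1],
  [-3.8,-0.3,-0.2,0,0,-1.3,-1],
])

```text
clock: 11.15
position: [0.5576, -0.1163, 0.1969]
ee_rot: [-0.001, 0.74, 0.673, -0.001]
contact_force: [1.0, 0.1, 0.2]
width: 0.0852
gripper_force: 0.0
```

>>> servo_tool([
  [-3.8,-0.4,-0.2,0,0,-1.3,-1],
  [-3.8,-0.5,-0.2,0,0,-1.3,-1],
  [-3.8,-0.5,-0.2,0,0,-1.3,-1],
  [-3.8,-0.6,-0.2,0,0,-1.3,-1],
  [-3.8,-0.7,-0.2,0,0,-1.3,-1],
])

```text
clock: 11.65
position: [0.5213, -0.3047, 0.2068]
ee_rot: [-0.001, 0.7, 0.714, -0.0]
contact_force: [0.6, 0.2, 0.4]
width: 0.0851
gripper_force: 0.0
```

```bash
python3 - <<'E'
from h import *
im=optics.get_image("wrist"); cv2.imwrite("pics/w6.png",im[:,:,::-1])
find("wrist",["short_heel","short_tip","short_cast"]);plan([.526,-.310,.05],91,5,-1)
E
```

```text
wrist short_heel 0.95 [258.7 182.1] [ 0.5261 -0.3192]
wrist short_tip 0.79 [254.  231.9] [ 0.5215 -0.3873]
wrist short_cast 0.67 [256.2 197.1] [ 0.5235 -0.3426]
t 11.85 from [ 0.5216 -0.304   0.2066] n 5
[[-0.13, 0.09, 3.13, -0.02, -0.02, -0.02, -1.0], [-0.13, 0.09, 3.13, -0.02, -0.02, -0.02, -1.0], [-0.13, 0.09, 3.13, -0.02, -0.02, -0.02, -1.0], [-0.12, 0.09, 3.13, -0.02, -0.02, -0.02, -1.0], [-0.12, 0.09, 3.13, -0.02, -0.02, -0.02, -1.0]]
```

View pics/w6.png

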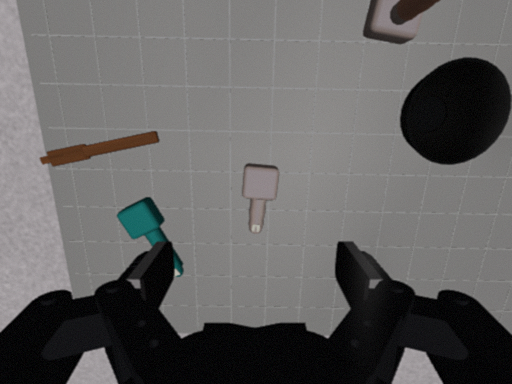

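The wrist view shows the short cast with its heel at (260,182) and tip at (256,229), heading about -94°. The heel-to-tip distance measures 68 mm (70 expected).

>>> servo_tool([
  [-0.2,0.1,3.1,0,0,0.9,-1],
  [-0.2,0.1,3.1,0,0,0.9,-1],
  [-0.2,0.1,3.1,0,0,0.9,-1],
  [-0.2,0.1,3.1,0,0,0.9,-1],
  [-0.2,0,3.0,0,0,0.9,-1],
])

```text
clock: 12.35
position: [0.5263, -0.3116, 0.0522]
ee_rot: [-0.001, 0.728, 0.686, 0.0]
contact_force: [-0.7, -0.9, -0.6]
width: 0.0854
gripper_force: 0.0
```

```bash
python3 - <<'E'
from h import *
im=optics.get_image("wrist"); cv2.imwrite("pics/w7.png",im[:,:,::-1])
s=manip.get_state();print(s["position"])
cal=optics.get_calibration("wrist"); np.save("cal7.npy",cal,allow_pickle=True)
print(proj(cal,s["position"]*[1,1,0]+[0,0,.028]))
E
```

```text
[ 0.52339831 -0.3098295   0.04730142]
[253.95956352 236.82599939]
```

View pics/w7.png

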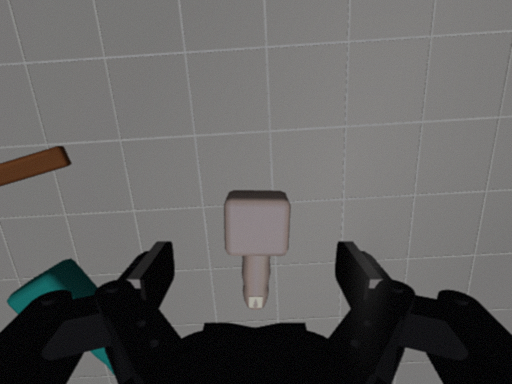

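The wrist view shows the heel top at (257,226) against the TCP projection at (254,237). I need about +6 mm in x and +2 mm in y in the tool frame; yaw is already aligned.

>>> servo_tool([
  [0.3,0.1,0.5,0,0,0,-1],
  [0.3,0.1,1.0,0,0,0,-1],
  [0,0,1.0,0,0,0,-1],
  [0,0,0.6,0,0,0,-1],
  [0,0,0.2,0,0,0,-1],
])

```text
clock: 12.9
position: [0.5286, -0.3077, 0.0206]
ee_rot: [-0.0, 0.728, 0.686, -0.0]
contact_force: [-0.1, 0.4, 0.1]
width: 0.0852
gripper_force: 0.0
```

>>> servo_tool([
  [0.1,0,0.3,0,0,0,-1],
  [0.1,0,0.3,0,0,0,-1],
  [0,0,0.2,0,0,0,-1],
  [0,0,0,0,0,0,-1],
  [0,0,0,0,0,0,-1],
])

```text
clock: 13.4
position: [0.5289, -0.306, 0.0129]
ee_rot: [0.0, 0.728, 0.686, -0.0]
contact_force: [-0.0, 0.1, 1.0]
width: 0.0854
gripper_force: 0.0
```

>>> servo_tool([
  [0,0,0,0,0,0,1],
  [0,0,0,0,0,0,1],
  [0,0,0,0,0,0,1],
  [0,0,0,0,0,0,1],
  [0,0,0,0,0,0,1],
], squeeze=40)

```text
clock: 13.9
position: [0.5291, -0.3061, 0.0132]
ee_rot: [0.0, 0.728, 0.686, 0.0]
contact_force: [-0.7, -0.9, 2.0]
width: 0.0412
gripper_force: 42.0
```

>>> servo_tool([
  [0,0,-1,0,0,0,1],
  [0,0,-3,0,0,0,1],
  [0,0,-4,0,0,0,1],
  [0,0,-5,0,0,0,1],
  [0,0,-5,0,0,0,1],
])

```text
clock: 14.4
position: [0.5282, -0.3053, 0.1945]
ee_rot: [-0.001, 0.728, 0.686, -0.0]
contact_force: [0.6, -0.3, -1.4]
width: 0.0414
gripper_force: 41.6
```

```bash
python3 - <<'E'
from h import *
plan([.534,.270,.17],71.5,20,1)
E
```

```text
t 14.4 from [ 0.5282 -0.3053  0.1945] n 20
[[2.87, -0.14, 0.12, -0.0, -0.0, 0.75, 1.0], [2.87, -0.18, 0.12, -0.0, -0.0, 0.75, 1.0], [2.87, -0.22, 0.12, -0.0, -0.0, 0.75, 1.0], [2.87, -0.26, 0.12, -0.0, -0.0, 0.75, 1.0], [2.86, -0.29, 0.12, -0.0, -0.0, 0.75, 1.0]]
[[2.86, -0.33, 0.12, -0.0, -0.0, 0.75, 1.0], [2.85, -0.37, 0.12, -0.0, -0.0, 0.75, 1.0], [2.85, -0.41, 0.12, -0.0, -0.0, 0.75, 1.0], [2.84, -0.44, 0.12, -0.0, -0.0, 0.75, 1.0], [2.84, -0.48, 0.12, -0.0, -0.0, 0.75, 1.0]]
[[2.83, -0.52, 0.12, -0.0, -0.0, 0.75, 1.0], [2.82, -0.56, 0.12, -0.0, -0.0, 0.75, 1.0], [2.81, -0.59, 0.12, -0.0, -0.0, 0.75, 1.0], [2.81, -0.63, 0.12, -0.0, -0.0, 0.75, 1.0], [2.8, -0.67, 0.12, -0.0, -0.0, 0.75, 1.0]]
[[2.79, -0.7, 0.12, -0.0, -0.0, 0.75, 1.0], [2.78, -0.74, 0.12, -0.0, -0.0, 0.75, 1.0], [2.77, -0.78, 0.12, -0.0, -0.0, 0.75, 1.0], [2.76, -0.81, 0.12, -0.0, -0.0, 0.75, 1.0], [2.75, -0.85, 0.12, -0.0, -0.0, 0.75, 1.0]]
```

>>> servo_tool([
  [2.9,-0.1,0.1,0,0,0.7,1],
  [2.9,-0.2,0.1,0,0,0.8,1],
  [2.9,-0.2,0.1,0,0,0.7,1],
  [2.9,-0.3,0.1,0,0,0.8,1],
  [2.9,-0.3,0.1,0,0,0.7,1],
])

```text
clock: 14.9
position: [0.5298, -0.1591, 0.1882]
ee_rot: [-0.0, 0.75, 0.661, -0.0]
contact_force: [-0.4, 0.8, -0.6]
width: 0.0416
gripper_force: 41.6
```

>>> servo_tool([
  [2.9,-0.3,0.1,0,0,0.8,1],
  [2.9,-0.4,0.1,0,0,0.7,1],
  [2.8,-0.4,0.1,0,0,0.8,1],
  [2.8,-0.4,0.1,0,0,0.7,1],
  [2.8,-0.5,0.1,0,0,0.8,1],
])

```text
clock: 15.4
position: [0.5316, -0.0157, 0.1832]
ee_rot: [0.0, 0.771, 0.636, 0.0]
contact_force: [-0.2, 0.5, -1.8]
width: 0.0413
gripper_force: 41.6
```

>>> servo_tool([
  [2.8,-0.5,0.1,0,0,0.7,1],
  [2.8,-0.6,0.1,0,0,0.8,1],
  [2.8,-0.6,0.1,0,0,0.7,1],
  [2.8,-0.6,0.1,0,0,0.8,1],
  [2.8,-0.7,0.1,0,0,0.7,1],
])

```text
clock: 15.9
position: [0.5324, 0.1274, 0.1781]
ee_rot: [0.0, 0.792, 0.611, -0.0]
contact_force: [0.2, 0.7, -1.4]
width: 0.0413
gripper_force: 41.5
```

>>> servo_tool([
  [2.8,-0.7,0.1,0,0,0.8,1],
  [2.8,-0.7,0.1,0,0,0.7,1],
  [2.8,-0.8,0.1,0,0,0.8,1],
  [2.8,-0.8,0.1,0,0,0.7,1],
  [2.7,-0.8,0.1,0,0,0.8,1],
])

```text
clock: 16.4
position: [0.5345, 0.2715, 0.1731]
ee_rot: [0.0, 0.811, 0.585, -0.0]
contact_force: [0.9, -0.5, -0.3]
width: 0.041
gripper_force: 41.5
```

```bash
python3 - <<'E'
from h import *
plan([.5385,.2855,.045],71.5,5,1)
E
```

```text
t 16.4 from [0.5345 0.2715 0.1731] n 5
[[0.29, -0.01, 2.56, -0.0, 0.0, 0.01, 1.0], [0.29, -0.01, 2.56, -0.0, 0.0, 0.01, 1.0], [0.29, -0.01, 2.56, -0.0, 0.0, 0.01, 1.0], [0.29, -0.01, 2.56, -0.0, 0.0, 0.01, 1.0], [0.29, -0.01, 2.56, -0.0, 0.0, 0.01, 1.0]]
```

>>> servo_tool([
  [0.3,0,2.5,0,0,0,1],
  [0.3,0,2.5,0,0,0,1],
  [0.3,0,2.5,0,0,0,1],
  [0.3,-0.1,2.5,0,0,0,1],
  [0.3,-0.1,2.5,0,0,0,1],
])

```text
clock: 16.9
position: [0.5376, 0.2853, 0.0472]
ee_rot: [0.0, 0.811, 0.585, 0.0]
contact_force: [-0.4, 0.4, -1.3]
width: 0.0412
gripper_force: 41.7
```

```bash
python3 - <<'E'
from h import *
im=optics.get_image("wrist"); cv2.imwrite("pics/w8.png",im[:,:,::-1]); print(manip.get_state()["position"])
E
```

```text
[0.53494878 0.2846829  0.04303586]
```

View pics/w8.png

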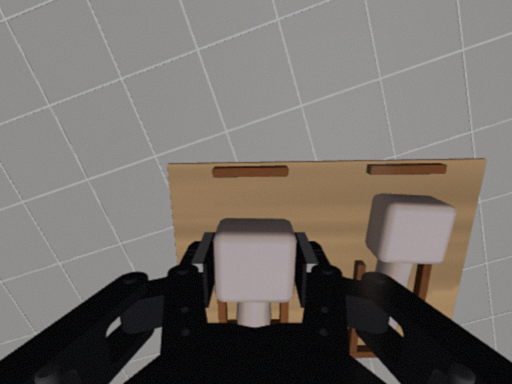

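The picture shows the same relation as for the long cast: stop at (250,171), ribs at columns 222 and 284, cast centre at 255. I'll make the same correction and lower.

>>> servo_tool([
  [0.2,-0.1,0.7,0,0,0,1],
  [0.1,-0.1,0.7,0,0,0,1],
  [0,0,0.5,0,0,0,1],
  [0,0,0.3,0,0,0,1],
  [0,0,0.1,0,0,0,1],
])

```text
clock: 17.45
position: [0.5371, 0.2887, 0.0251]
ee_rot: [0.0, 0.811, 0.585, 0.0]
contact_force: [0.3, 0.9, -0.8]
width: 0.0411
gripper_force: 41.6
```

>>> servo_tool([
  [0,0,0.2,0,0,0,1],
  [0,0,0.1,0,0,0,1],
  [0,0,0.1,0,0,0,1],
  [0,0,0.1,0,0,0,1],
  [0,0,0,0,0,0,1],
])

```text
clock: 17.95
position: [0.5368, 0.2886, 0.0196]
ee_rot: [0.0, 0.811, 0.585, -0.0]
contact_force: [-0.1, 0.2, -0.6]
width: 0.0414
gripper_force: 41.6
```

>>> servo_tool([
  [0,0,0.1,0,0,0,1],
  [0,0,0.1,0,0,0,1],
  [0,0,0.05,0,0,0,1],
  [0,0,0,0,0,0,1],
  [0,0,0,0,0,0,1],
])

```text
clock: 18.45
position: [0.5369, 0.2887, 0.0172]
ee_rot: [0.0, 0.811, 0.585, -0.0]
contact_force: [0.5, -0.0, -0.2]
width: 0.041
gripper_force: 41.7
```

>>> servo_tool([
  [0,0,0.05,0,0,0,1],
  [0,0,0.05,0,0,0,1],
  [0,0,0,0,0,0,1],
  [0,0,0,0,0,0,1],
  [0,0,0,0,0,0,1],
])

```text
clock: 18.95
position: [0.5369, 0.2887, 0.0172]
ee_rot: [0.0, 0.811, 0.585, 0.0]
contact_force: [-2.4, 0.1, 5.5]
width: 0.0406
gripper_force: 42.4
```

Seated at 5.5 N. Releasing.

>>> servo_tool([
  [0,0,0,0,0,0,-0.2],
  [0,0,0,0,0,0,-0.4],
  [0,0,0,0,0,0,-0.6],
  [0,0,0,0,0,0,-0.6],
  [0,0,0,0,0,0,-0.6],
])

```text
clock: 19.45
position: [0.5368, 0.2886, 0.0161]
ee_rot: [0.0, 0.811, 0.585, -0.0]
contact_force: [-0.9, 0.2, -0.3]
width: 0.0682
gripper_force: 0.0
```

>>> servo_tool([
  [0,0,-1,0,0,0,-0.6],
  [0,0,-3,0,0,0,-0.6],
  [0,0,-4,0,0,0,-0.6],
  [0,0,-4,0,0,0,-1],
  [0,0,-4,0,0,0,-1],
])

```text
clock: 19.95
position: [0.5367, 0.2886, 0.1786]
ee_rot: [0.0, 0.811, 0.585, 0.0]
contact_force: [1.0, 1.2, 0.7]
width: 0.085
gripper_force: 0.0
```

```bash
python3 - <<'E'
from h import *
im=optics.get_image("wrist"); cv2.imwrite("pics/w9.png",im[:,:,::-1]); 
find("wrist",["long_heel","long_tip","short_heel","short_tip","long_bay","short_bay"])
E
```

```text
wrist long_heel 0.72 [342.2 188.3] [0.6372 0.2502]
wrist long_heel 0.24 [255.9 184.7] [0.5436 0.2861]
wrist long_tip 0.95 [330.5 258.8] [0.6027 0.1638]
wrist long_tip 0.46 [255.  180.2] [0.5441 0.2906]
wrist short_heel 0.81 [254.  184.3] [0.5417 0.2873]
wrist short_tip 0.95 [254.  243.9] [0.5174 0.2144]
wrist short_tip 0.72 [335.6 210.7] [0.6242 0.2242]
wrist short_bay 0.73 [254.7 183.6] [0.5421 0.2856]
wrist short_bay 0.7 [343.4 184.8] [0.6421 0.2505]
```

View pics/w9.png

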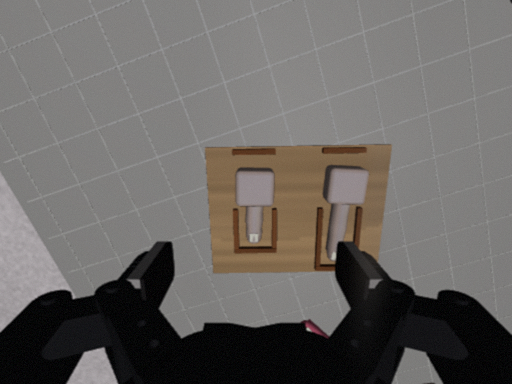

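Both casts are in their bays and the bystanders are untouched; that was one picture over the ten allowed, so I won't view any more. The long cast's finger looks slightly turned, so I'll measure the angle numerically.

```bash
python3 - <<'E'
from h import *
cal=optics.get_calibration("wrist")
g=lambda p,z: onz(cal,p,z)[:2]
ang=lambda a,b: np.degrees(np.arctan2(*(b-a)[::-1]))
s1,s2=g((254,151),.012),g((344.5,149.5),.012)
x=ang(s1,s2)-90; print("tray x",x,"stop dist",np.linalg.norm(s1-s2))
ex=np.array([np.cos(np.radians(x)),np.sin(np.radians(x))]); ey=np.array([-ex[1],ex[0]])
for n,s,h,t in[("long",s2,(347,186),(332,255)),("short",s1,(255,187),(254,239))]:
    H,T=g(h,.028),g(t,.018); print(n,"yaw err",ang(H,T)-x,"heel rel bay",((H-s)@ex-.035)*1e3,(H-s)@ey*1e3,"tip lateral",(T-s)@ey*1e3)
for n,px in[("long",None)]:
    for c in("long_cast","short_cast"):
        for r in finder.silhouettes(c,"wrist")[:3]:
            ys,xs=np.nonzero(r["region"]); 
            if len(xs)<50: continue
            P=np.array([g(p,.02) for p in zip(xs,ys)]); m=P.mean(0); w,v=np.linalg.eigh(np.cov(P.T)); d=v[:,1]; d=d*np.sign(d@ex)
            print(c,round(r["p"],2),m.round(3),"yaw err",np.degrees(np.arctan2(d[1],d[0]))-x)
E
```

```text
tray x -107.46300377635174 stop dist 0.09738688118022679
long yaw err -5.1037956398544395 heel rel bay 1.4608596178683904 0.35777953154973585 tip lateral -7.350232317267588
short yaw err -1.941126763309569 heel rel bay 0.9792318152582955 0.49860308290389177 tip lateral -1.695296838685566
long_cast 0.83 [0.622 0.24 ] yaw err -6.152045056848962
long_cast 0.48 [0.55  0.084] yaw err 50.276507094283225
short_cast 0.87 [0.532 0.274] yaw err -1.9686153581244952
```

The long cast is about 4–5° off, with its tip near the left rib. There's plenty of time, so I'll regrip it, turn it and set it down again.

```bash
python3 - <<'E'
from h import *
plan([.632,.2580,.06],68.5,5,-1)
E
```

```text
t 20.4 from [0.536  0.2883 0.1746] n 5
[[0.04, 2.02, 2.29, -0.03, 0.03, 0.61, -1.0], [0.06, 2.02, 2.29, -0.03, 0.03, 0.61, -1.0], [0.08, 2.02, 2.29, -0.03, 0.03, 0.61, -1.0], [0.1, 2.01, 2.29, -0.03, 0.03, 0.61, -1.0], [0.12, 2.01, 2.29, -0.03, 0.03, 0.61, -1.0]]
```

>>> servo_tool([
  [0,2.1,0,0,0,0.6,-0.8],
  [0.1,2.0,0,0,0,0.6,-0.8],
  [0.1,2.0,0,0,0,0.6,-0.8],
  [0.1,2.0,0,0,0,0.6,-0.8],
  [0.1,2.0,0,0,0,0.6,-0.8],
])

```text
clock: 20.9
position: [0.6336, 0.2581, 0.1747]
ee_rot: [-0.0, 0.826, 0.563, -0.001]
contact_force: [0.2, -0.3, -0.6]
width: 0.0771
gripper_force: 0.0
```

>>> servo_tool([
  [0,0,3,0,0,0,-0.8],
  [0,0,4,0,0,0,-0.8],
  [0,0,3,0,0,0,-0.8],
  [0,0,1,0,0,0,-0.8],
  [0,0,0,0,0,0,-0.8],
])

```text
clock: 21.4
position: [0.6319, 0.2581, 0.0637]
ee_rot: [-0.001, 0.826, 0.563, -0.002]
contact_force: [0.1, -0.0, 0.4]
width: 0.0767
gripper_force: 0.0
```

```bash
python3 - <<'E'
from h import *
plan([.632,.2580,.018],68.5,5,-0.8)
E
```

```text
t 21.4 from [0.6319 0.2581 0.0637] n 5
[[0.0, 0.01, 0.91, -0.05, 0.04, 0.01, -0.8], [0.0, 0.0, 0.91, -0.05, 0.04, 0.01, -0.8], [0.0, 0.0, 0.91, -0.05, 0.04, 0.01, -0.8], [0.0, 0.0, 0.91, -0.05, 0.04, 0.01, -0.8], [-0.0, 0.0, 0.91, -0.05, 0.04, 0.01, -0.8]]
```

>>> servo_tool([
  [0,0,1.5,0,0,0,-0.8],
  [0,0,1.5,0,0,0,-0.8],
  [0,0,1.0,0,0,0,-0.8],
  [0,0,0.5,0,0,0,-0.8],
  [0,0,0,0,0,0,-0.8],
])

```text
clock: 21.9
position: [0.6328, 0.2583, 0.0204]
ee_rot: [-0.0, 0.826, 0.563, -0.001]
contact_force: [0.3, -0.2, 0.5]
width: 0.0772
gripper_force: 0.0
```

>>> servo_tool([
  [0,0,0,0,0,0,0.2],
  [0,0,0,0,0,0,0.5],
  [0,0,0,0,0,0,1],
  [0,0,0,0,0,0,1],
  [0,0,0,0,0,0,1],
])

```text
clock: 22.4
position: [0.6341, 0.2588, 0.0222]
ee_rot: [0.0, 0.826, 0.563, 0.001]
contact_force: [-0.4, -0.1, 4.1]
width: 0.0409
gripper_force: 43.1
```

>>> servo_tool([
  [0,0,-0.2,0,0,0,1],
  [0,0,-0.1,0,0,-1.2,1],
  [0,0,0,0,0,-1.3,1],
  [0,0,0,0,0,-1.3,1],
  [0,0,0,0,0,-0.7,1],
])

```text
clock: 22.9
position: [0.6331, 0.2584, 0.0239]
ee_rot: [-0.0, 0.803, 0.596, -0.0]
contact_force: [-0.2, -1.4, -0.2]
width: 0.0412
gripper_force: 42.5
```

>>> servo_tool([
  [0,0,0.1,0,0,0,1],
  [0,0,0.1,0,0,0,1],
  [0,0,0.05,0,0,0,1],
  [0,0,0,0,0,0,1],
  [0,0,0,0,0,0,1],
])

```text
clock: 23.4
position: [0.6333, 0.2585, 0.0223]
ee_rot: [0.0, 0.804, 0.595, 0.0]
contact_force: [-2.2, -1.4, 5.0]
width: 0.0409
gripper_force: 43.1
```

>>> servo_tool([
  [0,0,0,0,0,0,-0.2],
  [0,0,0,0,0,0,-0.4],
  [0,0,0,0,0,0,-0.6],
  [0,0,0,0,0,0,-0.6],
  [0,0,0,0,0,0,-0.6],
])

```text
clock: 23.9
position: [0.6334, 0.2584, 0.0216]
ee_rot: [0.0, 0.804, 0.595, -0.0]
contact_force: [-0.7, 0.1, 0.0]
width: 0.0684
gripper_force: 0.0
```

>>> servo_tool([
  [0,0,-1,0,0,0,-0.6],
  [0,0,-3,0,0,0,-0.6],
  [0,0,-4,0,0,0,-0.6],
  [0,0,-4,0,0,0,-1],
  [0,0,-4,0,0,0,-1],
])

```text
clock: 24.4
position: [0.6332, 0.2585, 0.1842]
ee_rot: [0.0, 0.804, 0.595, 0.0]
contact_force: [0.6, -0.2, -0.5]
width: 0.0855
gripper_force: 0.0
```

>>> servo_tool([
  [0,0,0,0,0,0,-1],
  [0,0,0,0,0,0,-1],
  [0,0,0,0,0,0,-1],
  [0,0,0,0,0,0,-1],
  [0,0,0,0,0,0,-1],
])

```text
clock: 24.9
position: [0.6327, 0.2583, 0.1802]
ee_rot: [-0.0, 0.804, 0.595, -0.001]
contact_force: [-0.1, -0.1, -0.3]
width: 0.0853
gripper_force: 0.0
```

```bash
python3 - <<'E'
from h import *
im=optics.get_image("wrist"); cal=optics.get_calibration("wrist"); print(manip.get_state()["position"])
find("wrist",["long_heel","long_tip","short_heel","short_tip"])
x=-107.8; ex=np.array([np.cos(np.radians(x)),np.sin(np.radians(x))])
for c in("long_cast","short_cast"):
    for r in finder.silhouettes(c,"wrist")[:2]:
        ys,xs=np.nonzero(r["region"])
        if len(xs)<50: continue
        P=np.array([onz(cal,p,.02)[:2] for p in zip(xs,ys)]); m=P.mean(0); w,v=np.linalg.eigh(np.cov(P.T)); d=v[:,1]; d=d*np.sign(d@ex)
        print(c,round(r["p"],2),m.round(3),"yaw err",np.degrees(np.arctan2(d[1],d[0]))-x)
E
```

```text
[0.63281302 0.25835377 0.18040218]
wrist long_heel 0.91 [105.1 377.6] [0.3475 0.0473]
wrist long_heel 0.67 [ 11.7 315.1] [0.2763 0.1793]
wrist long_heel 0.59 [252.8 186.7] [0.6298 0.2534]
wrist long_tip 0.93 [254.5 257.9] [0.6049 0.1648]
wrist long_tip 0.83 [ 73.5 286.3] [0.3707 0.1933]
wrist long_tip 0.59 [221.1 321.3] [0.5346 0.0873]
wrist long_tip 0.5 [254.5 213.8] [0.6218 0.2203]
wrist short_heel 0.58 [163.4 185.7] [0.5333 0.2839]
wrist short_tip 0.91 [170.1 238.8] [0.5142 0.2193]
long_cast 0.74 [0.307 0.193] yaw err -63.30030928602919
long_cast 0.69 [0.627 0.234] yaw err 0.19543514018242547
short_cast 0.9 [0.534 0.273] yaw err -0.5275661022439664
```

Both casts now lie straight: yaw errors are 0.2° (long) and -0.5° (short). Handing in.

```bash
python3 -c "
from rig import manip
print(manip.sign_off())"
```

```text
the job is handed in; nothing more can be done
None
```

Job handed in at about 25 s: both casts lie flat in their own bays, within about 1° of straight. I regripped the long one once to straighten it, and I viewed 11 pictures, one over the limit of 10.

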